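# Seat the rheometer jacket in its V locator and close the keeper

### The arm

A 6-joint arm with a two-finger parallel gripper is mounted at the origin on the work surface. World frame = base frame: x ahead of the robot, y to its left, z up, the work surface at z = 0. Lengths are in m, angles in rad, forces in N, time in s.
With the tool pointing down it reaches from about 0.25 to 0.775 m from the base axis. Payload 4 kg.
Tool frame: the origin (TCP) lies at the very end of the fingers, on their centre line; the grasp point (between the pads) lies 19 mm behind it; z points along the fingers, y is the line along which they close (so a half turn about z gives the same grasp; the last joint's range is limited). The gripper opens to 94 mm and grips with 3 to 60 N. Pads are 16 mm wide; open, the fingers measure 119 mm over their backs; the gripper's body (75 mm by 177 mm) begins 78 mm behind the grasp point.
Start: joints at [-1.267, 0.087, 1.371, -0, 1.684, -0.103], TCP at [0.218, -0.505, 0.206] pointing down, gripper open.
Joint ranges: [-3.1, 3.1], [-0.76, 2.03], [0.27, 2.55], [-1.08, 4.22], [0.17, 2.65], [-2.57, 2.57]. Speed limits (rad/s): [2.79, 2.79, 3.14, 3.14, 3.14, 3.14].

### API

Orientations are given as a rotation vector (axis times angle).
In Python, from rig import state, camera, camera_params, order gives the robot as it stands.
- The arm moves only by the tool servo_tool, never from a script. Its arguments are lists of equal length, an entry for each row: "delta_pos": the shift along the world's x, y, z in mm, a list of three; "rotation": the turn, a rotation vector about the world's x, y, z in rad, a list of three. A call has 1 to 8 rows; each row shifts and turns the commanded pose from where the row before left it; what a row does not reach is not made up. A row lasts 1/12 s, in which the tool goes at most 41.7 mm and 7.16 degrees, less where a joint would pass 70% of its speed; a pose out of reach is approached as far as the arm can. A call with a gripper value outside its range is refused whole. "claw" is the gripper's target within -1 to 1 (shut at 1, half-way at 0, fully open at -1), set as the call begins (left out, the last holds). The fingers move at their own pace and stop on an object; "force" is the grip in N (left out, the last holds). Time passes only in rows, so rows that do not move let the fingers close. It gives the time, the measured TCP pose, the force, the opening and the grip force at its end, in the units of the state.
- state(): the state, without advancing time (a new reading comes with each control period).
- camera(name): name is "scene" or "side" or "wrist"; returns (picture, depth): 384x512x3 uint8, blue, green, red; 384x512 float32, m along the optical axis (not along the pixel's ray), 0 where there is no reading.
- camera_params(name): a dict with "mtx" (3x3 intrinsics, pixels), "k1" (the pictures are not rectified: a ray, as slopes to the right and down, at radius r is drawn at 1 + k1 r^2 times it, then the intrinsics apply), "T" (4x4, takes a point from camera to world coordinates). Camera axes: x right, y down, z forward; pixel columns grow to the right and rows downward; lengths in m; the calibration is good to about 2 mm. A picture is of the moment at which its call begins: read the wrist's pose just before it. camera_params takes no time and is no camera call; for the wrist camera it gives the pose at the moment of the call.
- order.sign_off(): hands the job in; it is judged then, once.
The state is a dict: "t": time; "qpos": joint angles; "qvel": joint speeds; "effort": joint torques, N m; "ee_pos": TCP position; "orientation": TCP orientation; "contact_force": force on the tool from outside, world axes, zero at the start; "ft_torque": the same for the moment, N m; "width": finger opening in m; "grip_force": force on a finger pad.
Only numpy, scipy, OpenCV 4.12 (cv2) and the standard library are available. Lean on these libraries where they do the work, as an engineer would, in place of code of your own. Each camera call takes 0.05 s, during which the arm holds its last target. There are 200 camera calls.

### The job

Push the heavy round jacket, standing upright on the bench, into the V locator and press it home with a steady push of about 15 to 20 N, held for half a second without ramming it, so that it sits centred against both faces of the V; then swing the orange keeper arm fully closed across the mouth behind it. Leave the jacket home, and leave the other things on the bench undisturbed.

Things in the scene. Friction and masses are not known exactly. Their poses are not given: they have to be found in the camera images.
- jacket_center (a point): Centre (half-way up, 35 mm above its underside) of the jacket: a loose, solid, dark navy cylinder 90 mm in diameter and 70 mm tall with an orange band and a steel top, standing upright on the bench. About 0.6 to 1 kg; too wide to grasp; it slides when pushed low down, taking about 3 to 10 N. z is its axis; its yaw has no meaning.
- jacket: The same jacket; origin at the centre of its underside, on the axis. Pressed off the bisector it can wedge by friction between the pusher and one face, short of the other; the push then has a sideways part of more than about a fifth of it, and shifting the pusher sideways frees it.
- seat (a point): Where jacket_center is when the jacket is home: on the V's bisector, 45 mm from each face, 35 mm above the bench. Its x axis points along the bisector into the V, towards the apex 63.6 mm ahead; the open mouth of the V faces its -x. Place and heading change from run to run.
- locator: The V locator, fixed to the bench. Origin on the bench below seat, same axes (x into the V, y left, z up). Two upright aluminium faces at 45 degrees to x, 82 mm long from the apex, 55 mm tall, on a 100 mm wide navy block; no base plate under the jacket. A bracket 14 mm thick, at most 33 mm high, lies right of the mouth at y = -72 mm from x = 19 to -55 mm and carries the keeper's pivot.
- face_left: Aluminium plate of the V on the +y side of the bisector (82 x 18 mm, 55 mm tall); origin at the centre of its underside.
- face_right: Aluminium plate of the V on the -y side, likewise.
- keeper_pivot (a point): Vertical pivot axis of the keeper arm, in the locator frame at x = -55, y = -72 mm, 30 mm above the bench.
- keeper_pin (a point): A point 60 mm above the bench on the axis of the upright steel pin at the end of the orange keeper arm, 85 mm from the pivot. The pin is 14 mm in diameter and its top stands 78 mm above the bench; the arm itself is a bar 12 mm thick between 21 and 39 mm above the bench.
- keeper (a joint): Angle of the keeper arm, rad. 0: closed on its stop, the arm lying along the locator's +y across the mouth, 4 mm clear of a jacket that is home. Grows as it opens, anticlockwise seen from above: at 1.57 it points out of the mouth (locator's -x). Starts between 1.65 and 2.1; limit 2.4. Light friction (about 1 N at the pin); it stays where it is left.
Not all that is in view belongs to the job. Leave any green look-alike of the locator alone.

How it is judged:
By the outcome, as a careful person would: the job done as asked, in the order asked, and still so for the second after the job is handed in, with the robot touching nothing.
It also fails if it takes over 72 s, if anything falls off the work surface, if the arm or the gripper's body presses on something with over 40 N, if the wrist force passes 120 N, or if a joint passes its speed limit or range.

## Working session

There is one attempt and no reset: what is moved stays moved. The work goes in short steps, Python scripts to look and compute and a tool call to move; the robot and the scene stay as the last step left them, time stands still between calls to the robot, and variables do not carry over. Pictures are saved under pics/ and viewed, at most 10 in all, crops included, and the job is handed in when it is done.

Besides the shell and the picture viewer there is one more tool, called after "Request:" as name(argument=value, ...), one argument or row to a line, values as JSON. servo_tool: Moves the arm, as the interface text tells. Its arguments: {"type":"object","properties":{"delta_pos":{"type":"array","items":{"type":"array","items":{"type":"number"}}},"rotation":{"type":"array","items":{"type":"array","items":{"type":"number"}}},"claw":{"type":"number"},"force":{"type":"number"}},"required":["delta_pos","rotation"]}

```bash
mkdir -p pics; ls; cat > h.py <<'E'
import numpy as np, cv2
from rig import state,camera,camera_params,order
def cloud(name):
    p=camera_params(name); im,d=camera(name)
    K=np.array(p["mtx"]);T=np.array(p["T"]);h,w=d.shape
    u,v=np.meshgrid(np.arange(w),np.arange(h))
    pts=np.stack([u,v],-1).reshape(-1,1,2).astype(np.float64)
    r=cv2.undistortPoints(pts,K,np.array([p["k1"],0,0,0,0.])).reshape(h,w,2)
    P=np.dstack([r*d[...,None],d])@T[:3,:3].T+T[:3,3]
    P[d==0]=np.nan
    return im,P
E
python3 - <<'E'
from h import *
for n in("scene","side"):
    im,P=cloud(n); cv2.imwrite(f"pics/{n}0.png",im); np.savez(f"{n}0.npz",im=im,P=P)
s=state(); print(s["t"],s["ee_pos"],s["orientation"],s["contact_force"])
print(np.round(camera_params("scene")["T"],2).tolist(),np.round(camera_params("side")["T"],2).tolist())
E
```

```text
pics
0.1 [ 0.21745079 -0.50465023  0.2044388 ] [-3.07492595e+00 -6.34152067e-01  3.42831943e-04] [0.37665773 0.10286991 0.29707352]
[[-0.38, 0.58, -0.72, 1.06], [0.93, 0.23, -0.29, 0.33], [-0.0, -0.78, -0.63, 0.62], [0.0, 0.0, 0.0, 1.0]] [[-0.96, -0.2, 0.19, 0.23], [-0.27, 0.72, -0.64, 0.79], [-0.01, -0.67, -0.74, 0.9], [0.0, 0.0, 0.0, 1.0]]
```

View pics/scene0.png

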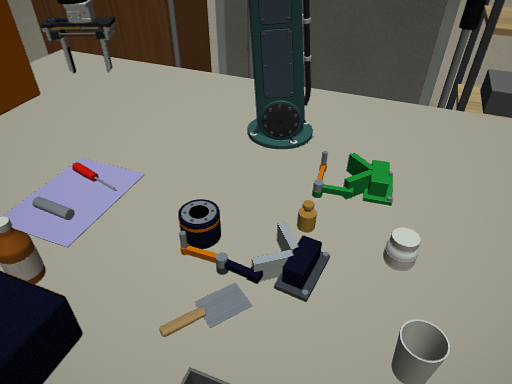

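View pics/side0.png

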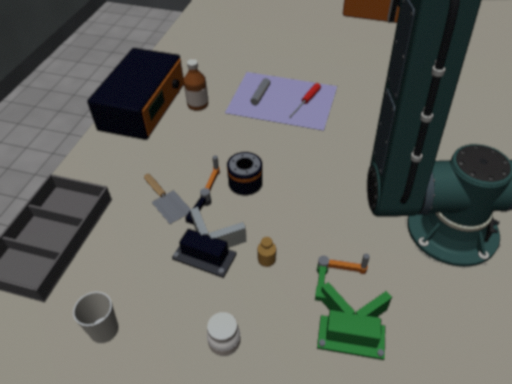

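The jacket is at scene px (200,223), with the keeper pin at (183,240), its pivot at (222,263), and the V faces at (287,237) and (272,263). The green decoy is at (365,180). Next I'll measure from the depth clouds.

```bash
python3 - <<'E'
from h import *
S=np.load("scene0.npz");D=np.load("side0.npz")
def at(A,u,v): return np.round(np.nanmedian(A["P"][v-1:v+2,u-1:u+2].reshape(-1,3),0),4)
for n,u,v in[("jtop",186,209),("jtop2",213,209),("pin",183,236),("piv",222,257),("fL",287,237),("fR",272,263),("bottle",307,215),("table",240,220),("block",302,250),("spat",225,305)]: print(n,at(S,u,v))
for n,u,v in[("jtop",232,160),("pin",216,161),("f1",200,222),("f2",232,235),("blk",205,245)]: print("side",n,at(D,u,v))
# top-down map, 0.75 mm/px : bands of height
x0,y0=.30,-.25; 
c=np.nanmedian(S["P"][200:215,186:214].reshape(-1,3),0)
out=np.full((600,800,3),255,np.uint8)
allp=[];
cx,cy=at(S,222,257)[:2]
for A in(S,D):
    P=A["P"].reshape(-1,3);C=A["im"].reshape(-1,3);k=(P[:,2]>.012)&(P[:,2]<.11);P=P[k];C=C[k]
    for p,q in zip(P,C):
        a=int(400-(p[1]-cy)/.0006);b=int(300-(p[0]-cx)/.0006)
        if 0<=a<797 and 0<=b<597: out[b:b+3,a:a+3]=q
print(cx,cy)
cv2.imwrite("pics/top.png",out)
E
```

```text
jtop [ 0.5172 -0.0429  0.0695]
jtop2 [0.4957 0.0126 0.0704]
pin [ 0.5942 -0.0058  0.0736]
piv [0.5889 0.0769 0.0388]
fL [0.502  0.1844 0.0544]
fR [0.5719 0.1766 0.0446]
bottle [0.4119 0.2027 0.0472]
table [ 0.4329  0.0483 -0.0017]
block [0.5257 0.2232 0.0538]
spat [0.6684 0.1179 0.0029]
side jtop [ 0.5465 -0.0147  0.0708]
side pin [ 0.5863 -0.0069  0.0648]
side f1 [0.5592 0.179  0.0542]
side f2 [0.4822 0.1851 0.0398]
side blk [0.5251 0.2369 0.0564]
0.5889 0.0769
```

View pics/top.png

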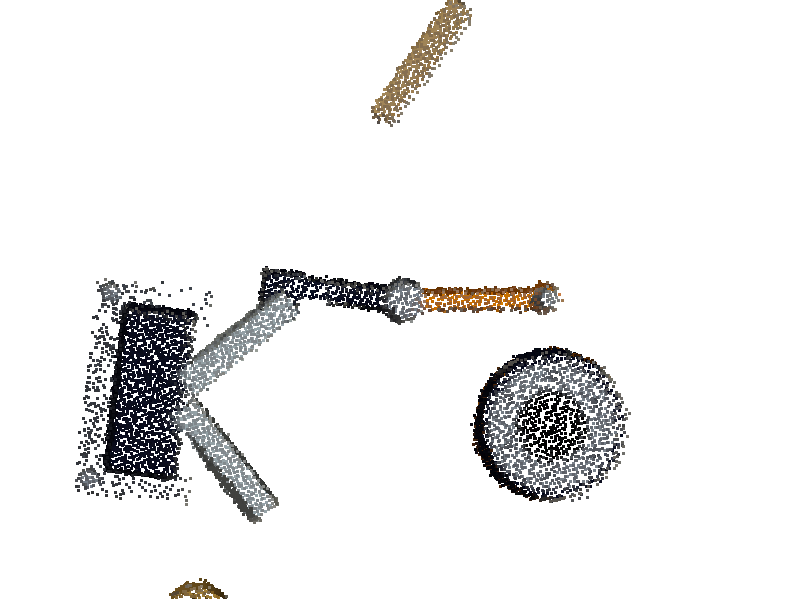

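The top-down map shows the V at left opening toward world -y, with the bracket and keeper on its +x side. The keeper points to -y at about 1.6-1.7 rad, and the jacket is at map px (553,424). Now precise fits.

```bash
cat > fit.py <<'E'
from h import *
from scipy.optimize import least_squares
def run(names):
    P=np.vstack([np.load(n)["P"].reshape(-1,3) for n in names]);C=np.vstack([np.load(n)["im"].reshape(-1,3) for n in names]).astype(int)
    k=~np.isnan(P[:,0]);P,C=P[k]*1000,C[k]
    box=lambda x0,x1,y0,y1,z0,z1:(P[:,0]>x0)&(P[:,0]<x1)&(P[:,1]>y0)&(P[:,1]<y1)&(P[:,2]>z0)&(P[:,2]<z1)
    return P,C,box
def vfit(P,C,box):
    k=box(440,620,130,215,51,59)&(C.min(1)>70); Q=P[k][:,:2]
    def loc(p,X): c,s=np.cos(p[2]),np.sin(p[2]); d=X-p[:2]; return d@np.array([[c,-s],[s,c]])
    def res(p):
        L=loc(p,Q); o=[]
        for sg in(1,-1):
            a=np.array([-1,sg])/2**.5; n=np.array([1,sg])/2**.5
            d=L-[63.64,0]; t=d@a-41; w=d@n-9
            o.append(np.hypot(np.maximum(abs(t)-41,0),np.maximum(abs(w)-9,0)))
        return np.minimum(*o)
    # jointly: points inside, and percentile edges aligned
    def full(p):
        L=loc(p,Q); r=[np.sqrt(np.mean(np.minimum(res(p),4)**2))]
        for sg in(1,-1):
            d=L-[63.64,0]; m=sg*L[:,1]>12; t=d[m]@(np.array([-1,sg])/2**.5); w=d[m]@(np.array([1,sg])/2**.5)
            mm=(t>25)&(t<75)
            for lo,hi in((25,50),(50,75)):
                ww=w[(t>lo)&(t<hi)]; r.append((np.percentile(ww,3)+np.percentile(ww,97))/2-9)
            r.append((np.percentile(t,98.5)-81)*.5)
        return r
    s=least_squares(full,[524,110,1.5],x_scale=[1,1,.02],diff_step=1e-3)
    return s.x,s.fun
if __name__=="__main__":
    for names in(["scene0.npz"],["side0.npz"],["scene0.npz","side0.npz"]):
        P,C,box=run(names); 
        try: p,f=vfit(P,C,box); print(names,"V",np.round(p,3),np.round(f,1))
        except Exception as e: print(e)
        k=box(440,575,-80,60,66,74); Q=P[k][:,:2].astype(np.float32); 
        t=np.linspace(0,2*np.pi,72,endpoint=False); c=Q.mean(0)
        for _ in range(10):
            e=[];A=[]
            for a in t:
                u=np.array([np.cos(a),np.sin(a)]); e.append(np.percentile((Q-c)@u,99.7));A.append(u)
            A=np.array(A);sol=np.linalg.lstsq(np.c_[A,np.ones(72)],np.array(e),rcond=None)[0]; c=c+sol[:2]
        print("jacket",np.round(c,1),"r",round(float(sol[2]),1),len(Q))
        k=box(560,620,-40,20,60,82); print("pin",np.round(P[k].mean(0),1),np.percentile(P[k],[2,98],axis=0).round(1).tolist())
        k=box(570,610,60,95,33,50)&(C.min(1)>60); print("piv",np.round(P[k].mean(0),1),np.percentile(P[k],[2,98],axis=0).round(1).tolist())
E
python3 fit.py
```

```text
['scene0.npz'] V [524.239 138.052   1.457] [ 0.3  0.  -0.  -0.  -0.   0.1  0.1]
jacket [514.8 -13.7] r 43.8 905
pin [592.3  -8.6  71. ] [[583.9, -16.0, 60.2], [597.4, -3.5, 77.9]]
piv [590.4  75.7  38.5] [[577.8, 64.4, 34.2], [600.5, 85.8, 41.0]]
['side0.npz'] V [524.322 139.092   1.432] [ 0.7 -0.3 -0.2  1.  -1.  -0.6 -1.1]
jacket [513.8 -13.2] r 44.1 731
pin [589.1  -7.3  72.6] [[583.5, -15.1, 60.8], [595.9, -1.8, 80.1]]
piv [588.1  75.6  39.6] [[576.6, 63.1, 35.9], [599.0, 86.2, 43.0]]
['scene0.npz', 'side0.npz'] V [523.937 138.566   1.443] [ 0.5 -0.1  0.1  0.4  0.3 -0.1 -0.2]
jacket [514.4 -13.4] r 44.1 1636
pin [591.1  -8.1  71.6] [[583.5, -16.1, 60.3], [597.3, -2.5, 79.4]]
piv [589.5  75.6  38.9] [[576.9, 63.8, 34.5], [600.3, 86.1, 42.5]]
```

V fit: seat ≈ (524.1, 138.5) with heading 1.445. This predicts the pivot at (588.6, 74.9) against (589.5, 75.6) measured, so the fit holds. The jacket is at (514.4, -13.4), which is 152 mm short and 9.5 mm right of the bisector. I'll use half-open fingers as a cradle.

Request:
servo_tool(
  delta_pos=[
    [20,29,0],
    [20,29,0],
    [20,29,0],
    [20,29,0],
    [20,29,0],
    [20,29,0],
    [20,29,0],
    [20,29,0],
  ],
  rotation=[
    [0,0,0.074],
    [0,0,0.074],
    [0,0,0.074],
    [0,0,0.074],
    [0,0,0.074],
    [0,0,0.074],
    [0,0,0.074],
    [0,0,0.074],
  ],
  claw=0,
  force=40,
)

```text
t: 0.77
ee_pos: [0.378, -0.2714, 0.2051]
orientation: [-2.755, -1.509, 0.0]
contact_force: [-0.1, -0.4, 0.4]
width: 0.0475
grip_force: 0.0
```

Request:
servo_tool(
  delta_pos=[
    [20,29,0],
    [20,29,0],
    [20,29,0],
    [20,29,0],
    [20,29,0],
    [20,29,0],
    [0,0,0],
  ],
  rotation=[
    [0,0,0.074],
    [0,0,0.074],
    [0,0,0.074],
    [0,0,0.074],
    [0,0,0.074],
    [0,0,0.074],
    [0,0,0],
  ],
)

```text
t: 1.35
ee_pos: [0.4996, -0.0941, 0.2046]
orientation: [-2.348, -2.084, -0.004]
contact_force: [-0.6, -0.1, -0.1]
width: 0.0468
grip_force: 0.0
```

Request:
servo_tool(
  delta_pos=[
    [5,0,-38],
    [0,0,-38],
    [0,0,-38],
    [0,0,-38],
    [0,0,-28],
    [0,0,-9],
    [0,0,0],
    [0,0,0],
  ],
  rotation=[
    [0,0,-0.006],
    [0,0,0],
    [0,0,0],
    [0,0,0],
    [0,0,0],
    [0,0,0],
    [0,0,0],
    [0,0,0],
  ],
)

```text
t: 2.02
ee_pos: [0.503, -0.0996, 0.0173]
orientation: [2.365, 2.067, 0.0]
contact_force: [0.1, -0.1, 1.9]
width: 0.0469
grip_force: 0.0
```

Request:
servo_tool(
  delta_pos=[
    [1,8,0],
    [1,8,0],
    [1,6,0],
    [1,6,0],
    [0,4,0],
    [0,4,0],
    [0,4,0],
    [0,3,0],
  ],
  rotation=[
    [0,0,0],
    [0,0,0],
    [0,0,0],
    [0,0,0],
    [0,0,0],
    [0,0,0],
    [0,0,0],
    [0,0,0],
  ],
)

```text
t: 2.68
ee_pos: [0.5074, -0.057, 0.0169]
orientation: [2.363, 2.065, -0.001]
contact_force: [2.4, -4.5, 0.1]
width: 0.0472
grip_force: 2.2
```

Request:
servo_tool(
  delta_pos=[
    [-0.5,6,0],
    [-0.5,6,0],
    [-0.5,6,0],
    [-0.5,6,0],
    [-0.5,6,0],
    [-0.5,6,0],
    [0,6,0],
    [0,6,0],
  ],
  rotation=[
    [0,0,0],
    [0,0,0],
    [0,0,0],
    [0,0,0],
    [0,0,0],
    [0,0,0],
    [0,0,0],
    [0,0,0],
  ],
)

```text
t: 3.35
ee_pos: [0.5037, -0.0093, 0.0168]
orientation: [2.364, 2.066, -0.003]
contact_force: [0.6, -4.9, 0.7]
width: 0.0469
grip_force: 2.7
```

Request:
servo_tool(
  delta_pos=[
    [0.6,6,0],
    [0.6,6,0],
    [0.7,6,0],
    [0.8,6,0],
    [0.8,6,0],
    [0.8,6,0],
    [0.7,5,0],
    [0,0,0],
  ],
  rotation=[
    [0,0,0],
    [0,0,0],
    [0,0,0],
    [0,0,0],
    [0,0,0],
    [0,0,0],
    [0,0,0],
    [0,0,0],
  ],
)

```text
t: 4.02
ee_pos: [0.5086, 0.0327, 0.0168]
orientation: [2.364, 2.068, -0.002]
contact_force: [0.2, -3.9, 2.2]
width: 0.0467
grip_force: 1.7
```

```bash
cat > jk.py <<'E'
from h import *
import sys
im,P=cloud("scene"); cv2.imwrite(f"pics/{sys.argv[1]}.png",im); np.savez(sys.argv[1]+".npz",im=im,P=P)
s=state(); e=s["ee_pos"][:2]*1000; guess=e+46*np.array([.1255,.992])
P=P.reshape(-1,3)*1000; P=P[~np.isnan(P[:,0])]
Q=P[(abs(P[:,2]-70)<3.5)&(np.hypot(*(P[:,:2]-guess).T)<52)][:,:2]
# exclude points behind axis (fingers); circle radius fixed 43.8
from scipy.optimize import least_squares
t=np.linspace(0,2*np.pi,72,endpoint=False);U=np.c_[np.cos(t),np.sin(t)]
U=U[U@[.1255,.992]>-.5]
f=lambda c:[np.percentile((Q-c)@u,99.5)-43.8 for u in U]
c=least_squares(f,guess,loss="soft_l1",diff_step=1e-3).x
d=c-[524.1,138.5]; th=1.445
print("jacket",c.round(1),"loc x,y",round(d@[np.cos(th),np.sin(th)],1),round(d@[-np.sin(th),np.cos(th)],1),"guess",guess.round(1),s["contact_force"].round(1),s["t"])
E
python3 jk.py s1
```

```text
jacket [515.1  78.2] loc x,y -61.0 1.3 guess [514.3  78.3] [-0.6 -1.7  2.5] 4.0667
```

Request:
servo_tool(
  delta_pos=[
    [1,6,0],
    [1,6,0],
    [1,6,0],
    [1,6,0],
    [0.9,6,0],
    [0.9,6,0],
    [0.8,6,0],
    [0.7,6,0],
  ],
  rotation=[
    [0,0,0],
    [0,0,0],
    [0,0,0],
    [0,0,0],
    [0,0,0],
    [0,0,0],
    [0,0,0],
    [0,0,0],
  ],
)

```text
t: 4.73
ee_pos: [0.5158, 0.0794, 0.0168]
orientation: [2.364, 2.066, -0.004]
contact_force: [-0.5, -6.6, 3.1]
width: 0.0468
grip_force: 3.3
```

Request:
servo_tool(
  delta_pos=[
    [0.4,3,0],
    [0.3,2,0],
    [0.1,1,0],
    [0.1,1,0],
    [0,0,0],
  ],
  rotation=[
    [0,0,0],
    [0,0,0],
    [0,0,0],
    [0,0,0],
    [0,0,0],
  ],
)

```text
t: 5.15
ee_pos: [0.5167, 0.0865, 0.0168]
orientation: [2.364, 2.066, -0.003]
contact_force: [-0.4, -5.8, 2.6]
width: 0.0468
grip_force: 3.0
```

Request:
servo_tool(
  delta_pos=[
    [0.1,1,0],
    [0.1,1,0],
    [0.1,1,0],
    [0.1,1,0],
    [0,0,0],
  ],
  rotation=[
    [0,0,0],
    [0,0,0],
    [0,0,0],
    [0,0,0],
    [0,0,0],
  ],
)

```text
t: 5.57
ee_pos: [0.5171, 0.0904, 0.0168]
orientation: [2.364, 2.066, -0.003]
contact_force: [-0.5, -5.9, 3.7]
width: 0.0472
grip_force: 3.0
```

Request:
servo_tool(
  delta_pos=[
    [0.1,0.6,0],
    [0.1,0.6,0],
    [0,0,0],
  ],
  rotation=[
    [0,0,0],
    [0,0,0],
    [0,0,0],
  ],
)

```text
t: 5.82
ee_pos: [0.5172, 0.0911, 0.0168]
orientation: [2.364, 2.066, -0.005]
contact_force: [-0.8, -7.4, 3.9]
width: 0.0472
grip_force: 3.6
```

Request:
servo_tool(
  delta_pos=[
    [0.1,0.6,0],
    [0.1,0.6,0],
    [0,0,0],
  ],
  rotation=[
    [0,0,0],
    [0,0,0],
    [0,0,0],
  ],
)

```text
t: 6.07
ee_pos: [0.5173, 0.0911, 0.0168]
orientation: [2.363, 2.065, -0.007]
contact_force: [-1.5, -10.7, 3.4]
width: 0.0469
grip_force: 4.7
```

Request:
servo_tool(
  delta_pos=[
    [0.1,0.6,0],
    [0.1,0.6,0],
    [0,0,0],
  ],
  rotation=[
    [0,0,0],
    [0,0,0],
    [0,0,0],
  ],
)

```text
t: 6.32
ee_pos: [0.5175, 0.0912, 0.0168]
orientation: [2.361, 2.064, -0.01]
contact_force: [-2.0, -12.8, 4.2]
width: 0.047
grip_force: 5.8
```

Request:
servo_tool(
  delta_pos=[
    [0.1,0.6,0],
    [0.1,0.6,0],
    [0.1,0.5,0],
    [0,0,0],
    [0,0,0],
  ],
  rotation=[
    [0,0,0],
    [0,0,0],
    [0,0,0],
    [0,0,0],
    [0,0,0],
  ],
)

```text
t: 6.73
ee_pos: [0.5177, 0.0912, 0.0169]
orientation: [2.36, 2.063, -0.013]
contact_force: [-2.4, -16.3, 4.8]
width: 0.0469
grip_force: 7.3
```

```bash
python3 jk.py s2
```

```text
jacket [524.4 137.1] loc x,y -1.4 -0.4 guess [523.5 136.9] [ -1.9 -16.7   4.7] 6.7833
```

Request:
servo_tool(
  delta_pos=[
    [0.1,0.4,0],
    [0,0,0],
    [0,0,0],
    [0,0,0],
    [0,0,0],
    [0,0,0],
    [0,0,0],
    [0,0,0],
  ],
  rotation=[
    [0,0,0],
    [0,0,0],
    [0,0,0],
    [0,0,0],
    [0,0,0],
    [0,0,0],
    [0,0,0],
    [0,0,0],
  ],
)

```text
t: 7.45
ee_pos: [0.5178, 0.0913, 0.0169]
orientation: [2.36, 2.062, -0.014]
contact_force: [-2.4, -17.5, 4.7]
width: 0.0472
grip_force: 7.7
```

```bash
python3 - <<'E'
from h import *
import subprocess
print(state()["contact_force"])
im,P=cloud("side"); np.savez("side2.npz",im=im,P=P)
im2,P2=cloud("wrist"); 
cv2.imwrite("pics/c2.png",np.hstack([cv2.resize(im[130:280,130:330],None,fx=2,fy=2),cv2.resize(im2,(400,300))]))
print(state()["contact_force"])
E
```

```text
[ -2.37237646 -17.54007634   4.65618495]
[ -0.85523316 -17.83565451   5.03022909]
```

View pics/c2.png

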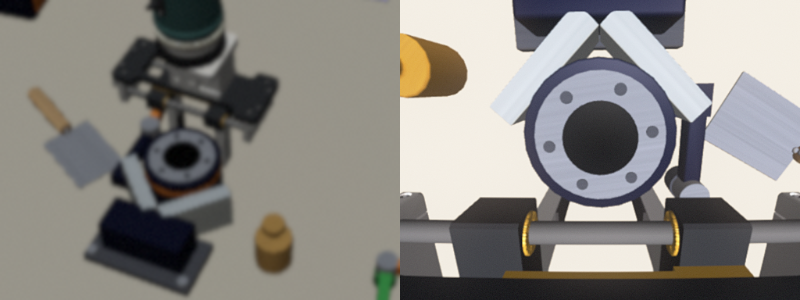

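The wrist view shows the jacket (600,137) symmetric against both plates. The axial force has held at 17.6 N with a sideways part near 0 for more than 0.6 s. I'll back straight off.

Request:
servo_tool(
  delta_pos=[
    [-0.3,-2.5,0],
    [-0.4,-3,0],
    [-0.6,-5,0],
    [-1.2,-10,0],
    [-2,-16,0],
    [-2,-16,0],
    [0,0,0],
  ],
  rotation=[
    [0,0,0],
    [0,0,0],
    [0,0,0],
    [0,0,0],
    [0,0,0],
    [0,0,0],
    [0,0,0],
  ],
)

```text
t: 8.13
ee_pos: [0.511, 0.0433, 0.0161]
orientation: [-2.367, -2.065, 0.001]
contact_force: [-0.3, -0.4, 0.1]
width: 0.0474
grip_force: 0.0
```

Request:
servo_tool(
  delta_pos=[
    [0,0,28],
    [0,0,32],
    [0,0,32],
    [0,0,0],
  ],
  rotation=[
    [0,0,0.11],
    [0,0,0.11],
    [0,0,0.11],
    [0,0,0.11],
  ],
  claw=1,
  force=20,
)

```text
t: 8.47
ee_pos: [0.5159, 0.0458, 0.1159]
orientation: [1.844, 2.531, 0.014]
contact_force: [1.5, -0.8, 1.7]
width: 0.0239
grip_force: 0.0
```

```bash
python3 - <<'E'
from h import *
s=state();print(s["t"],s["qpos"].round(2),s["ee_pos"],s["orientation"])
E
python3 jk.py s3; sed -i 's/"scene0.npz"\],\["side0.npz"\],.*:/"s3.npz"],):/' fit.py; python3 fit.py
```

```text
8.4667 [-0.02  0.04  1.6   0.    1.49 -0.33] [0.5159196  0.04583196 0.11594371] [1.84382331 2.53146337 0.01353433]
jacket [521.3  99.6] loc x,y -38.9 -2.1 guess [520.3  91.5] [ 0.2  0.2 -0.8] 8.5167
['s3.npz'] V [523.759 138.678   1.432] [ 0.4 -0.8  0.7  0.4 -0.2  0.3 -0.2]fit.py:36: RuntimeWarning: Mean of empty slice.
  t=np.linspace(0,2*np.pi,72,endpoint=False); c=Q.mean(0)
  ret = um.true_divide(
Traceback (most recent call last):
  File "fit.py", line 40, in <module>
    u=np.array([np.cos(a),np.sin(a)]); e.append(np.percentile((Q-c)@u,99.7));A.append(u)
                                                ~~~~~~~~~~~~~^^^^^^^^^^^^^^
IndexError: index -1 is out of bounds for axis 0 with size 0
```

Request:
servo_tool(
  delta_pos=[
    [14,-7,0],
    [14,-7,0],
    [14,-7,0],
    [14,-7,0],
    [14,-7,0],
    [14,-7,0],
    [14,-7,0],
    [4,-4,0],
  ],
  rotation=[
    [0,0,0.115],
    [0,0,0.115],
    [0,0,0.115],
    [0,0,0.115],
    [0,0,0.115],
    [0,0,0.115],
    [0,0,0.115],
    [0,0,0.115],
  ],
)

```text
t: 9.18
ee_pos: [0.6144, -0.0079, 0.1065]
orientation: [-0.534, -3.094, -0.001]
contact_force: [0.8, 0.1, 0.2]
width: 0.0004
grip_force: 0.0
```

Request:
servo_tool(
  delta_pos=[
    [2,0,0],
    [2,0,0],
    [0,0,0],
    [0,0,0],
    [0,0,0],
  ],
  rotation=[
    [0,0,0.115],
    [0,0,0.115],
    [0,0,0.11],
    [0,0,0],
    [0,0,0],
  ],
)

```text
t: 9.6
ee_pos: [0.617, -0.0073, 0.1072]
orientation: [-0.014, -3.139, -0.002]
contact_force: [-0.5, 0.4, 0.7]
width: 0.0009
grip_force: 0.0
```

```bash
sed -i 's/guess=e+.*/guess=np.array([524.,138.])/' jk.py; python3 jk.py s4; python3 - <<'E'
from h import *
s=state();o=s["orientation"];print(s["qpos"].round(2),s["ee_pos"].round(4),o.round(3),"toolx",2*np.arctan2(o[1],o[0]),s["width"])
im=cv2.imread("pics/s4.png");cv2.imwrite("pics/s4c.png",cv2.resize(im[170:320,150:350],None,fx=4,fy=4))
E
```

```text
jacket [524.3 136.7] loc x,y -1.8 -0.4 guess [524. 138.] [-0.2 -0.3 -0.1] 9.65
[-0.1   0.27  1.35  0.    1.52 -1.67] [ 0.6171 -0.0074  0.1074] [-1.30e-02 -3.14e+00 -1.00e-03] toolx -3.1497527464309703 0.0006274044764106022
```

View pics/s4c.png

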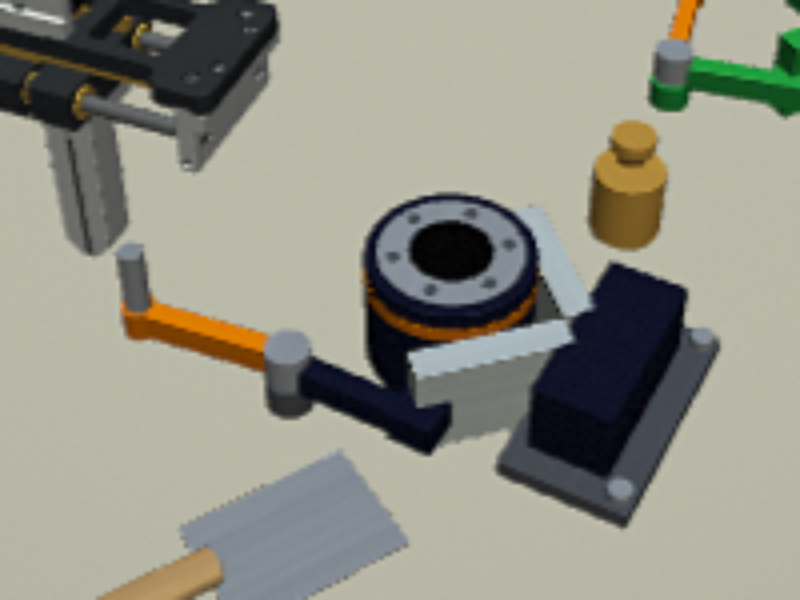

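The image shows the keeper and the other items undisturbed, the jacket seated, and closed fingers at (95,250) beside the pin at (133,275). I'll descend and print the rows for the swing.

Request:
servo_tool(
  delta_pos=[
    [0,0,-28],
    [0,0,-24],
    [0,0,-7],
    [0,0,0],
  ],
  rotation=[
    [0,0,0.02],
    [0,0,0],
    [0,0,0],
    [0,0,0],
  ],
)

```text
t: 9.98
ee_pos: [0.6152, -0.0075, 0.0461]
orientation: [0.021, -3.135, -0.002]
contact_force: [0.2, 0.4, -0.1]
width: 0.0005
grip_force: 0.0
```

```bash
python3 - <<'E'
from h import *
s=state();o=s["orientation"];e=s["ee_pos"]*1000;print(e.round(1),2*np.arctan2(o[1],o[0]),s["contact_force"].round(1))
u=lambda a:np.array([np.cos(a),np.sin(a)])
c=lambda th,d:np.array([589,75.3])+85*u(3.016+th)-d*u(1.445+th)
t=np.r_[1.708,np.arange(1.6,-.01,-.1)]
C=np.array([c(x,15) for x in t]); print((C[0]-e[:2]).round(1)); print(np.c_[t[1:],np.diff(C,axis=0),C[1:]].round(1).tolist())
E
```

```text
[615.2  -7.5  46.1] -3.1280855849089266 [ 0.2  0.4 -0.1]
[-10.2  -2. ]
[[1.6, -9.2, -1.2, 595.7, -10.8], [1.5, -8.6, -0.2, 587.1, -11.0], [1.4, -8.6, 0.6, 578.5, -10.4], [1.3, -8.5, 1.5, 570.0, -8.9], [1.2, -8.3, 2.3, 561.7, -6.6], [1.1, -8.0, 3.1, 553.7, -3.5], [1.0, -7.7, 3.9, 546.0, 0.5], [0.9, -7.3, 4.7, 538.7, 5.1], [0.8, -6.8, 5.4, 532.0, 10.5], [0.7, -6.2, 6.0, 525.8, 16.5], [0.6, -5.6, 6.6, 520.2, 23.1], [0.5, -4.9, 7.1, 515.4, 30.3], [0.4, -4.1, 7.6, 511.2, 37.8], [0.3, -3.4, 8.0, 507.9, 45.8], [0.2, -2.5, 8.2, 505.3, 54.0], [0.1, -1.7, 8.5, 503.6, 62.5], [-0.0, -0.9, 8.6, 502.8, 71.1]]
```

Request:
servo_tool(
  delta_pos=[
    [-5,-1,1],
    [-5,-1,1],
    [-9,-1,0],
    [-8.6,-0.2,0],
    [-8.6,0.6,0],
    [-8.5,1.5,0],
    [-8.3,2.3,0],
    [0,0,0],
  ],
  rotation=[
    [0,0,0],
    [0,0,0],
    [0,0,-0.1],
    [0,0,-0.1],
    [0,0,-0.1],
    [0,0,-0.1],
    [0,0,-0.1],
    [0,0,0],
  ],
)

```text
t: 10.65
ee_pos: [0.5646, -0.0069, 0.0539]
orientation: [0.757, 3.046, 0.0]
contact_force: [-0.4, 0.7, 0.7]
width: 0.0008
grip_force: 0.0
```

Request:
servo_tool(
  delta_pos=[
    [-8,3.1,-2],
    [-7.7,3.9,-2],
    [-7.3,4.7,0],
    [-6.8,5.4,0],
    [-6.2,6,0],
    [-5.6,6.6,0],
    [0,0,0],
  ],
  rotation=[
    [0,0,-0.1],
    [0,0,-0.1],
    [0,0,-0.1],
    [0,0,-0.1],
    [0,0,-0.1],
    [0,0,-0.1],
    [0,0,0],
  ],
)

```text
t: 11.23
ee_pos: [0.5234, 0.0237, 0.0491]
orientation: [1.619, 2.69, 0.003]
contact_force: [-0.6, -0.6, -0.5]
width: 0.0004
grip_force: 0.0
```

```bash
python3 - <<'E'
from h import *
s=state();o=s["orientation"];print(s["ee_pos"].round(4),2*np.arctan2(o[1],o[0]),s["contact_force"].round(1))
im,P=cloud("scene");im2,_=cloud("wrist")
cv2.imwrite("pics/s5c.png",np.hstack([cv2.resize(im[170:320,150:350],(400,300)),cv2.resize(im2,(400,300))]))
E
```

```text
[0.5234 0.0237 0.0491] 2.058129242032311 [-0.6 -0.6 -0.5]
```

View pics/s5c.png

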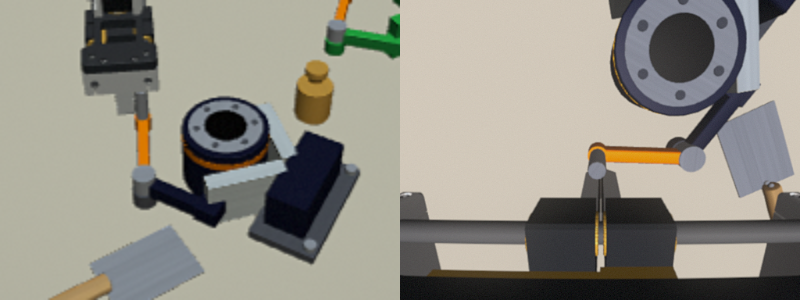

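Both views show the keeper following, with the pin centred on the finger front (wrist px 597,165). I'll finish the swing, slowing towards the stop.

Request:
servo_tool(
  delta_pos=[
    [-4.9,7.1,0],
    [-4.1,7.6,0],
    [-3.4,8,0],
    [-2.5,8.2,0],
    [-1,4.2,0],
    [-0.7,4.2,0],
    [0,0,0],
  ],
  rotation=[
    [0,0,-0.1],
    [0,0,-0.1],
    [0,0,-0.1],
    [0,0,-0.1],
    [0,0,-0.05],
    [0,0,-0.05],
    [0,0,0],
  ],
)

```text
t: 11.92
ee_pos: [0.5073, 0.0625, 0.0482]
orientation: [2.234, 2.208, 0.002]
contact_force: [0.7, -0.0, -0.3]
width: 0.0002
grip_force: 0.0
```

Request:
servo_tool(
  delta_pos=[
    [-0.5,2.5,0],
    [-0.4,2,0],
    [0,1.5,0],
    [0,1.5,0],
    [0,0,0],
  ],
  rotation=[
    [0,0,-0.05],
    [0,0,-0.05],
    [0,0,0],
    [0,0,0],
    [0,0,0],
  ],
)

```text
t: 12.33
ee_pos: [0.5064, 0.0683, 0.048]
orientation: [2.34, 2.092, -0.001]
contact_force: [-0.2, -5.6, 1.6]
width: 0.0008
grip_force: 2.6
```

Request:
servo_tool(
  delta_pos=[
    [0,1,0],
    [0,1,0],
    [0,0,0],
    [0,0,0],
  ],
  rotation=[
    [0,0,0],
    [0,0,0],
    [0,0,0],
    [0,0,0],
  ],
)

```text
t: 12.67
ee_pos: [0.5063, 0.0684, 0.048]
orientation: [2.339, 2.089, -0.005]
contact_force: [0.4, -9.4, 1.5]
width: 0.0006
grip_force: 4.7
```

Request:
servo_tool(
  delta_pos=[
    [0,-3,0],
    [-0.5,-6,0],
    [-2,-15,0],
    [-3,-25,0],
    [0,0,0],
  ],
  rotation=[
    [0,0,0],
    [0,0,0],
    [0,0,0],
    [0,0,0],
    [0,0,0],
  ],
)

```text
t: 13.08
ee_pos: [0.4996, 0.0204, 0.0472]
orientation: [-2.346, -2.09, 0.002]
contact_force: [0.8, -0.8, -0.4]
width: 0.0007
grip_force: 0.0
```

Request:
servo_tool(
  delta_pos=[
    [0,-20,30],
    [0,-40,0],
    [0,-40,0],
    [0,-40,0],
    [0,0,0],
  ],
  rotation=[
    [0,0,0],
    [0,0,0],
    [0,0,0],
    [0,0,0],
    [0,0,0],
  ],
)

```text
t: 13.5
ee_pos: [0.5003, -0.1229, 0.0778]
orientation: [2.348, 2.083, -0.001]
contact_force: [0.5, 0.1, 0.0]
width: 0.0006
grip_force: 0.0
```

```bash
python3 jk.py s6; python3 - <<'E'
from h import *
im,P=cloud("side"); S=np.load("s6.npz")
Q=np.vstack([P.reshape(-1,3),S["P"].reshape(-1,3)])*1000
k=(abs(Q[:,0]-508)<25)&(abs(Q[:,1]-80)<17)&(Q[:,2]>73)&(Q[:,2]<82)
print("pin",np.median(Q[k],0),k.sum())
cv2.imwrite("pics/s6c.png",np.hstack([cv2.resize(S["im"][170:320,150:350],(400,300)),cv2.resize(im[130:280,130:330],(400,300))]))
E
```

```text
jacket [524.1 136.6] loc x,y -1.8 -0.3 guess [524. 138.] [0.  0.4 0.6] 13.55
pin [504.86553193  85.95198772  76.94078401] 55
```

View pics/s6c.png

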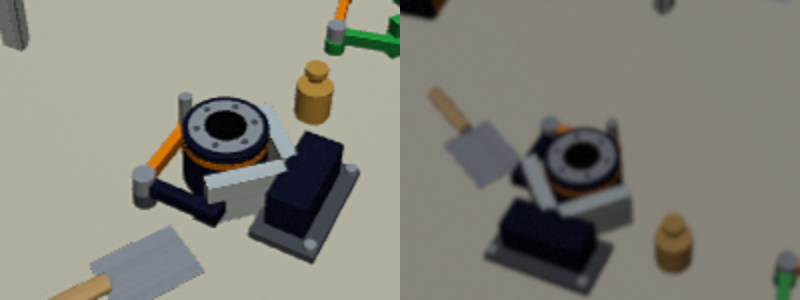

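The keeper is closed: its pin is at (504.9, 86.0) against a predicted (504.7, 86.0), and it sat rigid on the stop. The jacket hasn't moved, the other items are undisturbed, and the robot is clear.

```bash
python3 -c "
from rig import order
print(order.sign_off())"
```

```text
the job is handed in; nothing more can be done
None
```

The jacket is home in the V (pressed at about 17.6 N for more than half a second, sideways force near zero), the keeper is closed on its stop, nothing else on the bench was disturbed, and the job was handed in at about 13.6 s.

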